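Lay the intake riser down against the cleat

TASK

On the plywood scraping board a flanged pipe (an engine's intake riser) stands on end in front of the pine cleat. Lay it on its side, tipping it away from the cleat and letting it down gently under control so that it never drops, then push it along the board until its foot flange sits square against the cleat, ready for scraping the flange at its open far end. Only push and steady it lightly with the fingertips: do not grip or lift it, leave the bottle, the piston and the scraper alone, and finish clear of everything.

Things in the scene. Friction and masses are not known exactly. Their poses are not given: they have to be found in the camera images.
- riser: Cast aluminium pipe, 185 mm tall, 0.45 to 0.8 kg, standing upright on the board within 10 degrees of square to the cleat, its near side 5 to 30 mm off the cleat's face. A square 86 x 86 x 10 mm flange at each end, pipe 68 mm diameter. Origin: centre of the foot face; +z along the axis to the upper flange; x, y square to the flange sides, +x away from the cleat at the start.
- riser_mid (a point): Middle of the riser: on its axis, 92.5 mm from the foot face. The riser falls over by itself once tilted past about 25 degrees; its foot may slide on the board while it leans.
- riser_mouth (a point): Centre of the upper flange's open mouth: on the axis, 185 mm from the foot face. The bore is 60 mm in diameter, open right through; closed fingertips fit inside.
- board: Plywood board fixed to the bench, 400 (its x) x 180 (y) x 12 mm; its top is 12 mm above the bench. Origin: centre of its underside; z up. A pine cleat 36 mm wide, 180 mm long (along y), 45 mm high above the board's top lies across its -x end; the cleat's stop face looks to board +x, at board x = -160 mm. The riser is to be tipped towards board +x.
- oil_bottle: Bystander: white plastic bottle, 60 mm diameter, 165 mm tall, standing on the bench beside the board. Origin: centre of its underside.
- piston: Bystander: aluminium piston, 72 mm diameter, 63 mm tall, standing on the bench beside the board. Origin: centre of its underside.
- scraper: Bystander: gasket scraper with a wooden handle and a flat steel blade, 235 mm long, 26 mm high, lying on the bench on the board's other side. Origin: near its middle, on the bench; its x runs along it to the blade.

How it is judged:
At the end, for the whole second after the job is handed in: The riser lies still on one flat side on the board (within 4 degrees of level), its foot face no more than 7 mm off the cleat's face and square to it within about 4.5 degrees, its other end pointing away from the cleat, its foot flange centred within 50 mm of the board's middle line (angle between riser's own z axis and vertical between 1.5 and 1.64 rad and x of riser in the frame of board below -0.153 m and x of riser_mouth in the frame of board between 0 and 0.032 m and z of riser_mid in the frame of board between 0.048 and 0.062 m and y of riser in the frame of board between -0.05 and 0.05 m and angle between the z axis of riser and the x axis of board, either way round below 0.08 rad and linear speed of riser below 0.01 m/s and angular speed of riser below 0.05 rad/s); the robot touches nothing.
It fails at once if The riser drops onto the board or is knocked over: it turns faster than 3 rad/s while leaning more than 57 degrees from upright (angle between riser's own z axis and vertical above 1 rad and angular speed of riser above 3 rad/s).
It fails at once if The riser is lifted off the board (height (world z) of riser_mid above 0.13 m or height (world z) of riser above 0.075 m).
It fails at once if The riser is gripped or pushed hard: more than 35 N from the fingers (contact force between the fingers and riser above 35 N).
It fails at once if A bystander is moved more than 15 mm (distance of any of oil_bottle, piston, scraper from where it was at the start of the episode above 0.015 m).
It also fails if it takes over 67 s, if anything falls off the work surface, if the arm or the gripper's body presses on something with over 40 N, if the wrist force passes 120 N, or if a joint passes its speed limit or range.

ROBOT

A 6-joint arm with a two-finger parallel gripper is mounted at the origin on the work surface. World frame = base frame: x ahead of the robot, y to its left, z up, the work surface at z = 0. Lengths are in m, angles in rad, forces in N, time in s.
With the tool pointing down it reaches from about 0.35 to 1 m from the base axis. Payload 7.1 kg.
Tool frame: the origin (TCP) lies between the finger pads; the fingertips stand 22 mm ahead of it and the grasp point (between the pads) lies 3 mm ahead of it; x points along the fingers, y is the direction in which the jaws open and shut, and the axes are right-handed (so a half turn about x gives the same grasp; the last joint's range is limited). The gripper opens to 85 mm and grips with 20 to 120 N. Pads are 22 mm wide; open, the fingers measure 114 mm over their backs; the gripper's body (76 mm by 85 mm) begins 54 mm behind the grasp point. The pads swing forward as they close: fully open they stand 13 mm farther back than shut.
Start: joints at [1.297, 0.423, 1.63, -0, 1.089, -0.019], TCP at [0.158, 0.605, 0.253] pointing down, gripper open.
Joint ranges: [-3, 3], [-0.9, 2.11], [0.09, 2.58], [-1.31, 4.45], [0.11, 2.69], [-2.54, 2.54]. Speed limits (rad/s): [2.39, 2.39, 3.01, 3.14, 3.14, 3.14].

INTERFACE

Orientations are given as a rotation vector (axis times angle).
In Python, from rig import manip gives the robot as it stands. The module is installed in compiled form; this text tells all that it offers. Calls block until the motion is done:
- manip.move_to(position, orientation): joint-space move of the TCP to a pose.
- manip.servo_line(position, orientation=None, rate=0.15): straight line of the TCP; orientation=None keeps the orientation; rate is the mean speed in m/s.
- manip.set_joints(angles): joint-space move.
- manip.command_gripper(opening, f_grip=None): finger opening in m; f_grip is the grip in N (None keeps the last); returns when the fingers have stopped.
- manip.hold(seconds).
- manip.solve_ik(position, orientation): joint angles nearest the present ones, or None.
- manip.camera(name): name is "scene" or "top" or "wrist"; returns a dict with "image" (420x560x3 uint8, red, green, blue), "fx", "fy", "cx", "cy" (pixels), "cam_to_world" (4x4, takes a point from camera to world coordinates); the wrist camera has in their place "mount" (4x4, takes a point from camera to tool coordinates, whose origin is the TCP and whose axes are the tool frame's). Camera axes: x right, y down, z forward; pixel columns grow to the right and rows downward; lengths in m; the calibration is good to about 2 mm. A picture is of the moment at which its call begins: read the wrist's pose just before it. There is no depth.
A pose or a line that the arm cannot do raises manip.IKError and nothing moves.
- manip.sign_off(): hands the job in, once; it reports no verdict.
Readings, each from a call of its own:
- manip.get_time(): time.
- manip.get_joint_positions(): joint angles.
- manip.get_joint_vel(): joint speeds.
- manip.get_tau(): joint torques, N m.
- manip.get_position(): TCP position.
- manip.get_ee_rot(): TCP orientation.
- manip.get_contact_force(): force on the tool from outside, world axes, zero at the start.
- manip.get_torque(): the same for the moment, N m.
- manip.get_width(): finger opening in m.
Only numpy, scipy, OpenCV 4.12 (cv2) and the standard library are available. Lean on these libraries where they do the work, as an engineer would, in place of code of your own. Each camera call takes 0.05 s, during which the arm holds its last target.

## Working session

There is one attempt and no reset: what is moved stays moved. The work goes in short steps, each a Python script; the robot and the scene stay as the last script left them, time stands still between calls to the robot, and variables do not carry over. Pictures are saved under pics/ and viewed, and the job is handed in when it is done.

```bash
mkdir -p pics; ls; python3 - <<'E'
from rig import manip
import cv2
for n in ("scene","top"):
    c=manip.camera(n)
    cv2.imwrite(f"pics/{n}0.png",c["image"][:,:,::-1])
    print(n,c["fx"],c["fy"],c["cx"],c["cy"]);print(c["cam_to_world"].round(4).tolist())
print(manip.get_time(),manip.get_ee_rot(),manip.get_position(),manip.get_width(),manip.get_contact_force())
E
```

```text
pics
scene 490.7878462488094 490.7878462488094 277.21438378535925 207.26641396283688
[[0.2517, 0.8072, -0.5339, 1.0538], [0.9678, -0.2139, 0.1329, -0.184], [-0.0069, -0.5501, -0.835, 0.8834], [0.0, 0.0, 0.0, 1.0]]
top 396.1527283408192 396.1527283408192 280.336747143863 203.8842492297725
[[-0.0264, -0.9942, 0.1041, 0.4986], [-0.9997, 0.0264, -0.0014, -0.057], [-0.0013, -0.1041, -0.9946, 0.93], [0.0, 0.0, 0.0, 1.0]]
0.1 [ 0.19894531  1.56174085 -0.20117446] [0.15738469 0.60436748 0.2525914 ] 0.08522707798225042 [-0.3196304   0.1901218   0.29836042]
```

View pics/scene0.png

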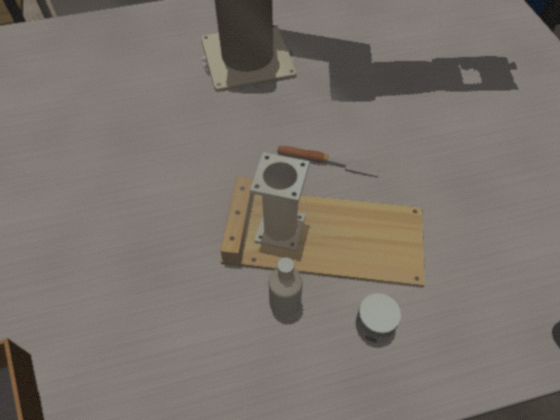

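View pics/top0.png

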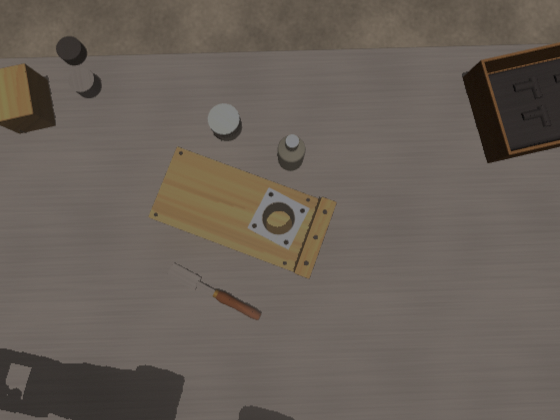

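Top view: the cleat is at about (316,237), the riser's upper flange at (279,218), and the bottle, piston and scraper sit beside the board. I'll enlarge it to get corners.

```bash
python3 - <<'E'
import cv2
a=cv2.imread("pics/top0.png")[135:285,140:345]
cv2.imwrite("pics/top0c.png",cv2.resize(a,None,fx=3.9,fy=3.9,interpolation=cv2.INTER_CUBIC))
a=cv2.imread("pics/scene0.png")[135:290,215:435]
cv2.imwrite("pics/scene0c.png",cv2.resize(a,None,fx=3.6,fy=3.6,interpolation=cv2.INTER_CUBIC))
E
```

```text
(no output)
```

View pics/top0c.png

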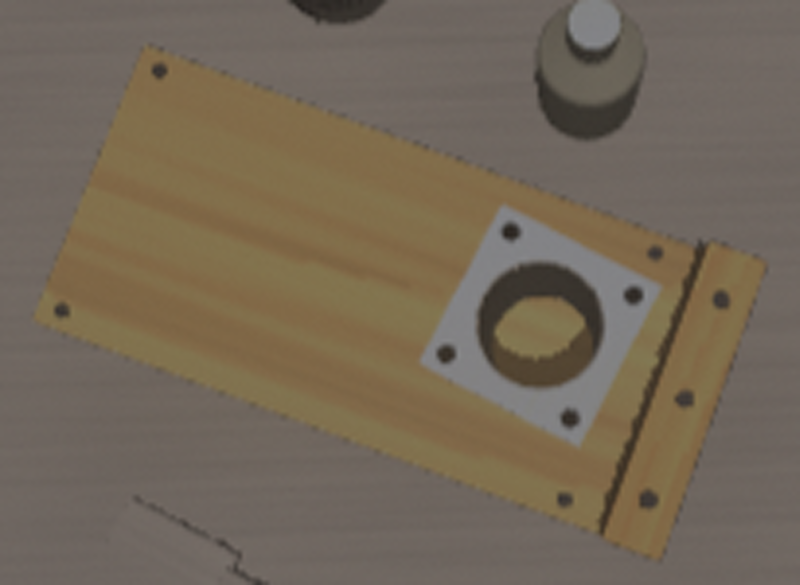

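View pics/scene0c.png

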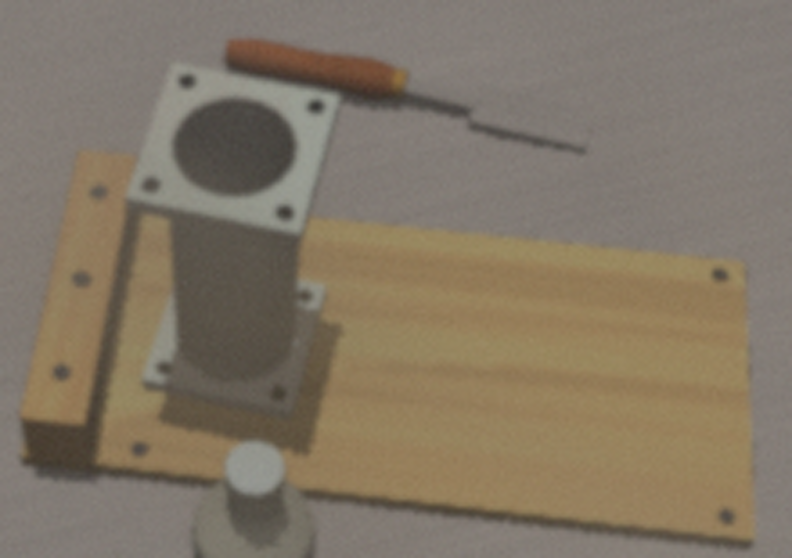

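```bash
cat > vis.py <<'E'
import numpy as np
from scipy.optimize import least_squares
TOP=dict(K=(396.1527283408192,280.336747143863,203.8842492297725),T=np.array([[-0.0264,-0.9942,0.1041,0.4986],[-0.9997,0.0264,-0.0014,-0.057],[-0.0013,-0.1041,-0.9946,0.93],[0,0,0,1]]))
SC=dict(K=(490.7878462488094,277.21438378535925,207.26641396283688),T=np.array([[0.2517,0.8072,-0.5339,1.0538],[0.9678,-0.2139,0.1329,-0.184],[-0.0069,-0.5501,-0.835,0.8834],[0,0,0,1]]))
def ray(c,uv,z):
    f,cx,cy=c['K'];T=c['T']
    d=T[:3,:3]@np.array([(uv[0]-cx)/f,(uv[1]-cy)/f,1]);o=T[:3,3]
    return o+d*(z-o[2])/d[2]
def uncrop(p,off,s): return [(p[0]+.5)/s-.5+off[0],(p[1]+.5)/s-.5+off[1]]
def proj(c,P):
    f,cx,cy=c['K'];T=c['T']
    q=(np.asarray(P)-T[:3,3])@T[:3,:3]
    return np.stack([f*q[...,0]/q[...,2]+cx,f*q[...,1]/q[...,2]+cy],-1)
E
python3 - <<'E'
from vis import *
t=lambda p,z:ray(TOP,uncrop(p,(140,135),3.9),z)
s=lambda p,z:ray(SC,uncrop(p,(215,135),3.6),z)
def fit(pairs):
    # pairs local xy -> world xy rigid
    L=np.array([p[0] for p in pairs]);W=np.array([p[1][:2] for p in pairs])
    def r(q):
        c,sn=np.cos(q[2]),np.sin(q[2]);return (L@np.array([[c,sn],[-sn,c]])+q[:2]-W).ravel()
    best=min((least_squares(r,[*W.mean(0),a]) for a in (0,1.6,3.1,-1.6)),key=lambda o:o.cost)
    print(best.x.round(4),(best.fun.reshape(-1,2)*1000).round(1).tolist());return best.x
# board: local +y dir: x toward image-left(world +y); so local y -> world -x = image down
print("top");
b1=fit([((.2,-.09),t((147,44),.012)),((.2,.09),t((35,320),.012)),((-.16,-.09),t((706,240),.057)),((-.196,-.09),t((767,262),.057)),((-.196,.09),t((660,559),.057))])
f1=fit([((-.043,-.043),t((662,287),.197)),((.043,-.043),t((501,205),.197)),((.043,.043),t((420,362),.197)),((-.043,.043),t((580,446),.197))])
print("scene")
b2=fit([((.2,-.09),s((752,542),.012)),((.2,.09),s((743,262),.012)),((-.196,-.09),s((22,418),.057)),((-.16,-.09),s((88,422),.057)),((-.196,.09),s((80,152),.057))])
f2=fit([((-.043,-.043),s((128,197),.197)),((.043,-.043),s((299,235),.197)),((.043,.043),s((341,95),.197)),((-.043,.043),s((175,65),.197))])
for b,f in((b1,f1),(b2,f2)):
    c,sn=np.cos(b[2]),np.sin(b[2]);d=f[:2]-b[:2];print("in board",c*d[0]+sn*d[1],-sn*d[0]+c*d[1],np.degrees(f[2]-b[2]))
for n,p,h in(("bottle cap",(594,25),.165),):print(n,t(p,h))
print("bottle scene",s((255,455),.165)); 
print("piston top",ray(TOP,(224,117),.063),"scr",ray(TOP,(260,318),.01),ray(TOP,(216,291),.01),ray(TOP,(176,263),.003))
E
```

```text
top
[0.5816 0.0317 1.1872] [[0.9, 1.7], [0.1, 2.4], [0.4, -2.2], [0.4, -1.4], [-1.7, -0.5]]
[ 0.5495 -0.0535  1.0679] [[0.6, -0.2], [0.6, -0.6], [-0.6, 0.7], [-0.5, 0.1]]
scene
[0.5839 0.0321 1.1851] [[0.5, 2.3], [0.7, 1.8], [-0.4, -1.8], [1.9, -1.8], [-2.7, -0.4]]
[ 0.5512 -0.0529  1.0608] [[0.3, -1.1], [0.4, 1.1], [0.7, 0.0], [-1.4, -0.0]]
in board -0.09107156934802055 -0.0020673041126090357 -6.836367759715045
in board -0.091045515132783 -0.001669651228879944 -7.121487587371447
bottle cap [ 0.70276756 -0.08426342  0.165     ]
bottle scene [ 0.69977012 -0.08310255  0.165     ]
piston top [0.78942135 0.06344767 0.063     ] scr [ 0.33612468 -0.00534362  0.01      ] [0.39890067 0.0938136  0.01      ] [0.46435265 0.18703996 0.003     ]
```

The two cameras agree on the poses. The riser stands at board x ≈ -0.091, yawed about -7°. My plan is to put slightly opened fingertips in the bore, with the jaws lying in the tipping plane so there is little play. I then rotate the tool with the riser about its foot edge, and afterwards push square with two open fingertips. First I check IK.

```bash
cat > plan.py <<'E'
import numpy as np
from scipy.spatial.transform import Rotation as R
RX=np.array([0.5504,-0.0532]);RYAW=1.064;BYAW=1.186;B0=np.array([0.583,0.032])
Z=np.array([0,0,1.])
def bvec(yaw): return np.array([np.cos(yaw),np.sin(yaw),0])
def rot(phi,yaw,mode,sgn):
    e=bvec(yaw);d=-np.sin(phi)*e-np.cos(phi)*Z
    y=(np.cos(phi)*e-np.sin(phi)*Z) if mode=='in' else np.cross(Z,e)
    y=sgn*y
    return R.from_matrix(np.column_stack([d,y,np.cross(d,y)]))
TIP=0.022
def tcp_for_tip(tip,r): return tip-TIP*r.as_matrix()[:,0]
def riser_pt(theta,x,z,slide=0):
    """point (x,0,z) of riser frame when tilted theta about foot +x edge"""
    e=bvec(RYAW);P=np.array([*RX,0.012])+(0.043+slide)*e
    u=x-0.043;a=u*np.cos(theta)+z*np.sin(theta);b=-u*np.sin(theta)+z*np.cos(theta)
    return P+a*e+b*Z
def tipstate(theta,depth,phimax,off=0.,sgn=1):
    phi=min(theta,phimax) if phimax else 0
    r=rot(phi,RYAW,'in',sgn)
    return tcp_for_tip(riser_pt(theta,off,0.185-depth),r),r
E
python3 - <<'E'
from plan import *
from rig import manip
for sgn in(1,-1):
  for pm in (60,70,75,80):
    out=[]
    for th in range(0,91,10):
        p,r=tipstate(np.radians(th),.022,np.radians(pm),sgn=sgn)
        q=manip.solve_ik(p,r.as_rotvec()); out.append(None if q is None else np.round(q,2).tolist())
    print(sgn,pm,[o is not None for o in out]); 
  print(out)
for sgn in(1,-1):
  for ph in (20,30,45,60):
    out=[]
    for bx in (.2,.16,.1,.05,.02):
        t=np.array([*B0,.035])+bx*bvec(BYAW); r=rot(np.radians(ph),BYAW,'x',sgn)
        q=manip.solve_ik(tcp_for_tip(t,r),r.as_rotvec());out.append(None if q is None else np.round(q,2).tolist())
    print('push',sgn,ph,out)
E
```

```text
1 60 [True, True, True, True, True, True, True, True, True, True]
1 70 [True, True, True, True, True, True, True, True, True, True]
1 75 [True, True, True, True, True, True, True, True, True, True]
1 80 [True, True, True, True, True, True, True, True, True, True]
[[-0.12, 0.39, 1.83, -0.0, 0.92, -1.18], [0.01, 0.44, 1.75, -0.18, 1.04, -0.96], [0.12, 0.52, 1.65, -0.3, 1.19, -0.8], [0.21, 0.62, 1.55, -0.4, 1.35, -0.69], [0.28, 0.73, 1.44, -0.47, 1.52, -0.62], [0.34, 0.85, 1.32, -0.54, 1.68, -0.58], [0.38, 0.98, 1.2, -0.6, 1.83, -0.56], [0.41, 1.12, 1.08, -0.67, 1.98, -0.56], [0.43, 1.25, 0.97, -0.76, 2.13, -0.59], [0.44, 1.3, 0.92, -0.75, 2.13, -0.58]]
-1 60 [True, True, True, True, True, False, False, False, False, False]
-1 70 [True, True, True, True, True, False, False, False, False, False]
-1 75 [True, True, True, True, True, False, False, False, False, False]
-1 80 [True, True, True, True, True, False, False, False, False, False]
[[-0.12, 0.39, 1.83, -0.0, 0.92, 1.96], [0.01, 0.44, 1.75, -0.18, 1.04, 2.18], [0.12, 0.52, 1.65, -0.3, 1.19, 2.34], [0.21, 0.62, 1.55, -0.4, 1.35, 2.45]
[... 1011 characters left out ...]
31, 1.05, 0.88], [0.25, 0.75, 1.63, -0.33, 1.0, 0.85], [0.21, 0.74, 1.67, -0.35, 0.97, 0.83]]
push -1 30 [[0.45, 0.94, 1.27, -0.35, 1.35, 0.98], [0.41, 0.9, 1.35, -0.37, 1.3, 0.97], [0.36, 0.85, 1.47, -0.4, 1.22, 0.96], [0.3, 0.82, 1.55, -0.44, 1.16, 0.94], [0.27, 0.8, 1.6, -0.46, 1.12, 0.93]]
push -1 45 [[0.5, 1.06, 1.11, -0.47, 1.62, 1.02], [0.47, 1.02, 1.21, -0.48, 1.56, 1.02], [0.42, 0.97, 1.34, -0.52, 1.47, 1.03], [0.37, 0.93, 1.44, -0.55, 1.4, 1.03], [0.34, 0.91, 1.49, -0.57, 1.36, 1.03]]
push -1 60 [[0.53, 1.2, 0.96, -0.58, 1.87, 1.01], [0.5, 1.15, 1.07, -0.6, 1.8, 1.03], [0.46, 1.1, 1.22, -0.62, 1.71, 1.05], [0.41, 1.06, 1.32, -0.65, 1.64, 1.07], [0.39, 1.04, 1.38, -0.67, 1.6, 1.07]]
```

```bash
python3 - <<'E'
from plan import *
from rig import manip
import cv2
p,r=tipstate(0,-.05,np.radians(75))
manip.command_gripper(0.016,20)
manip.move_to(p,r.as_rotvec())
print(manip.get_time(),manip.get_position()-p,manip.get_contact_force(),manip.get_width())
print(manip.get_position(),manip.get_ee_rot())
c=manip.camera("wrist");print(c["fx"],c["cx"],c["cy"],c["mount"].round(4).tolist())
cv2.imwrite("pics/w1.png",c["image"][:,:,::-1])
c=manip.camera("scene");cv2.imwrite("pics/s1.png",cv2.resize(c["image"][60:290,180:440,::-1],None,fx=2.5,fy=2.5,interpolation=cv2.INTER_CUBIC))
E
```

```text
3.4667 [ 7.11333484e-05  7.03282905e-04 -2.61138697e-05] [-1.02855708 -0.45381878 -0.11223861] 0.015906245175861432
[ 0.55047113 -0.05249672  0.26897389] [ 0.39658189  1.53425136 -0.39639356]
336.04617360608916 276.740584213596 203.3857127771906 [[-0.0002, -0.2868, 0.958, -0.1197], [1.0, 0.0004, 0.0003, -0.0009], [-0.0005, 0.958, 0.2868, -0.0733], [0.0, 0.0, 0.0, 1.0]]
```

View pics/w1.png

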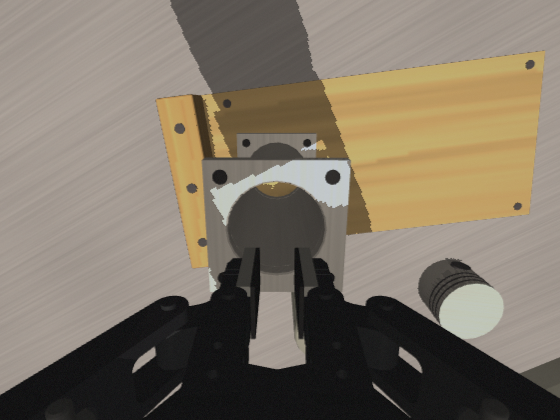

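View pics/s1.png

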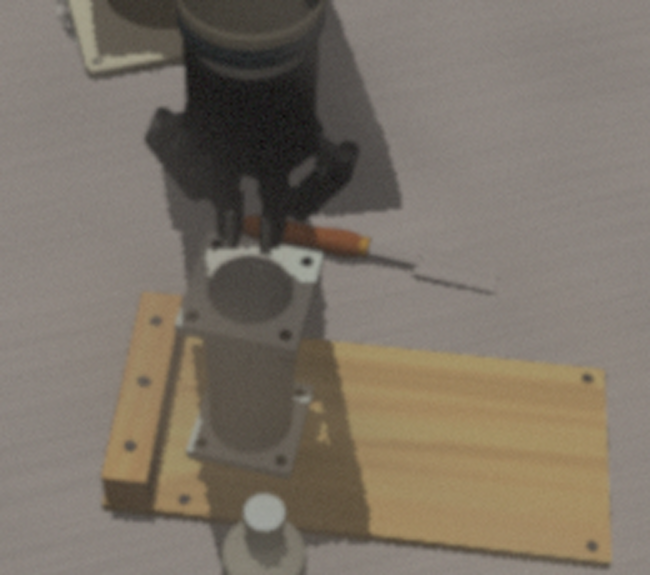

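Wrist view: the flange's far edge runs from (203,158) to (350,158), centred on the column cx and level, so the yaw and centring along the tipping direction are right. The fingertips measure about 9 mm thick each, so I'll open to 28 mm for a snug fit in the 60 mm bore. I'll cross-check the lateral centring, then insert.

```bash
cat > run.py <<'E'
from plan import *
from rig import manip
def F(): return np.asarray(manip.get_contact_force())
def log(tag): 
    f=F();print(tag,round(manip.get_time(),2),'F',f.round(1),round(float(np.linalg.norm(f)),1),'tcp',np.round(manip.get_position(),4))
E
python3 - <<'E'
from run import *
mount=np.array([[-0.0002,-0.2868,0.958,-0.1197],[1,0.0004,0.0003,-0.0009],[-0.0005,0.958,0.2868,-0.0733],[0,0,0,1]])
M=np.eye(4);M[:3,:3]=R.from_rotvec(manip.get_ee_rot()).as_matrix();M[:3,3]=manip.get_position()
T=M@mount
from vis import ray
c=dict(K=(336.046,276.74,203.386),T=T)
a=ray(c,(203,158),.197);b=ray(c,(350,158),.197);e=(b-a)/np.linalg.norm(b-a);print(a,b,np.linalg.norm(b-a),np.arctan2(e[1],e[0]))
mid=(a+b)/2
for s in(1,-1):print(mid[:2]+s*.043*np.array([-e[1],e[0]]))
manip.command_gripper(0.028,20)
for d in (0.0,.013,.026):
    p,r=tipstate(0,d,np.radians(75));manip.servo_line(p,r.as_rotvec(),rate=.06);log(d)
E
```

```text
[ 0.49200644 -0.06935221  0.197     ] [0.53272552 0.004255   0.197     ] 0.0841193483450089 1.0655039630961227
[ 0.47473956 -0.01173389]
[ 0.5499924  -0.05336333]
0.0 4.83 F [ 0.4  0.1 -0.1] 0.4 tcp [ 0.5507 -0.0532  0.2193]
0.013 5.19 F [-0.3 -0.1  0.7] 0.8 tcp [ 0.55   -0.0531  0.2055]
0.026 5.56 F [ 0.3 -0.4  0.2] 0.6 tcp [ 0.5501 -0.0532  0.1924]
```

```bash
cat > tip.py <<'E'
from run import *
import sys,cv2
a,b,st,pm,name=float(sys.argv[1]),float(sys.argv[2]),float(sys.argv[3]),float(sys.argv[4]),sys.argv[5]
th=a
while th<b-1e-6:
    th=min(b,th+st)
    p,r=tipstate(np.radians(th),.026,np.radians(pm));manip.servo_line(p,r.as_rotvec(),rate=.05);log(th)
    if np.linalg.norm(F())>12: print("ABORT");break
c=manip.camera("scene");cv2.imwrite(f"pics/{name}.png",cv2.resize(c["image"][60:290,180:440,::-1],None,fx=2.5,fy=2.5,interpolation=cv2.INTER_CUBIC))
E
python3 tip.py 0 20 4 75 s2
```

```text
4.0 5.97 F [-0.7 -1.2  0.4] 1.4 tcp [ 0.5567 -0.0419  0.1957]
8.0 6.38 F [-0.3 -1.9  1.1] 2.2 tcp [ 0.5627 -0.0308  0.1972]
12.0 6.78 F [ 0.4 -0.9  1. ] 1.4 tcp [ 0.5689 -0.0195  0.1978]
16.0 7.19 F [-0.3 -1.   0.7] 1.3 tcp [ 0.5753 -0.0081  0.1976]
20.0 7.6 F [-1.1  0.1  0.8] 1.3 tcp [0.5816 0.0032 0.1966]
```

View pics/s2.png

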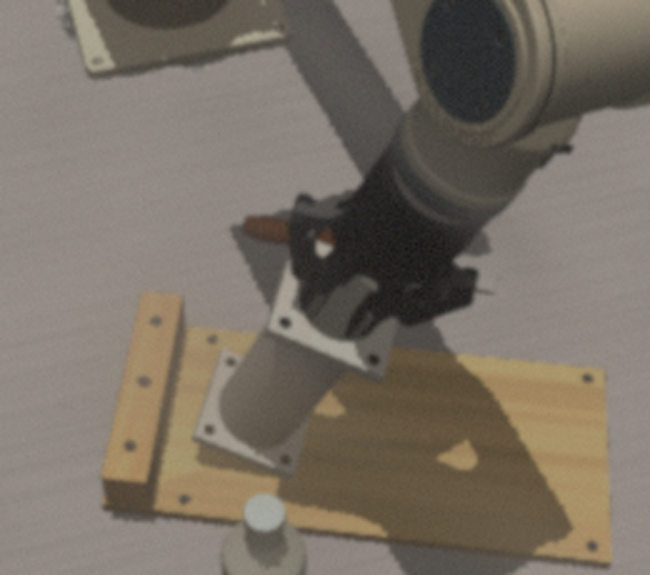

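The riser is tilted about 20° with its foot edge still in place and forces under 2 N. Continuing through the balance point.

```bash
python3 tip.py 20 48 3.5 75 s3
```

```text
23.5 8.03 F [-0.  -0.5  0.2] 0.5 tcp [0.5871 0.0131 0.1949]
27.0 8.4 F [ 0.3 -0.1 -0.9] 1.0 tcp [0.5925 0.0228 0.1926]
30.5 8.78 F [ 0.9  0.6 -1.3] 1.7 tcp [0.5977 0.0323 0.1896]
34.0 9.15 F [ 0.6  0.1 -0.9] 1.1 tcp [0.603  0.0416 0.1859]
37.5 9.53 F [ 0.   0.5 -0.6] 0.8 tcp [0.6081 0.0508 0.1816]
41.0 9.9 F [ 0.1  1.  -1.6] 1.9 tcp [0.613  0.0597 0.1766]
44.5 10.28 F [ 0.1  0.4 -2.4] 2.4 tcp [0.6178 0.0684 0.171 ]
48.0 10.65 F [ 0.   0.3 -2.5] 2.5 tcp [0.6225 0.0768 0.1648]
```

View pics/s3.png

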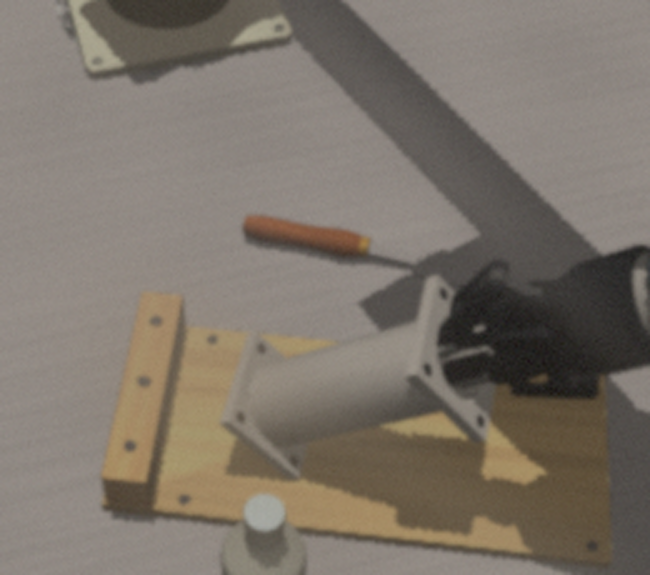

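The flip passed gently. The riser now rests on the fingers at about 48-50°, with the fingers still well inside the bore. Continuing down.

```bash
python3 tip.py 48 80 3.2 75 s4
```

```text
51.2 11.06 F [ 0.4  0.2 -2.9] 2.9 tcp [0.6266 0.0842 0.1587]
54.400000000000006 11.42 F [-0.5 -0.7 -2.7] 2.8 tcp [0.6304 0.0911 0.152 ]
57.60000000000001 11.78 F [-0.7 -0.1 -4. ] 4.1 tcp [0.6342 0.0978 0.145 ]
60.80000000000001 12.13 F [-0.7 -0.9 -3.8] 4.0 tcp [0.6377 0.1041 0.1375]
64.00000000000001 12.49 F [ 0.4 -1.2 -3.7] 4.0 tcp [0.641  0.11   0.1297]
67.20000000000002 12.85 F [-0.7 -1.7 -4.1] 4.5 tcp [0.6441 0.1156 0.1214]
70.40000000000002 13.21 F [-0.6 -1.1 -4.2] 4.3 tcp [0.6469 0.1208 0.1129]
73.60000000000002 13.57 F [-1.1 -0.8 -4.8] 5.0 tcp [0.6495 0.1255 0.1039]
76.80000000000003 13.91 F [ 0.3 -0.1 -3.3] 3.3 tcp [0.6519 0.1299 0.0954]
80.0 14.24 F [ 0.4  0.2 -1.4] 1.4 tcp [0.654  0.1336 0.0874]
```

View pics/s4.png

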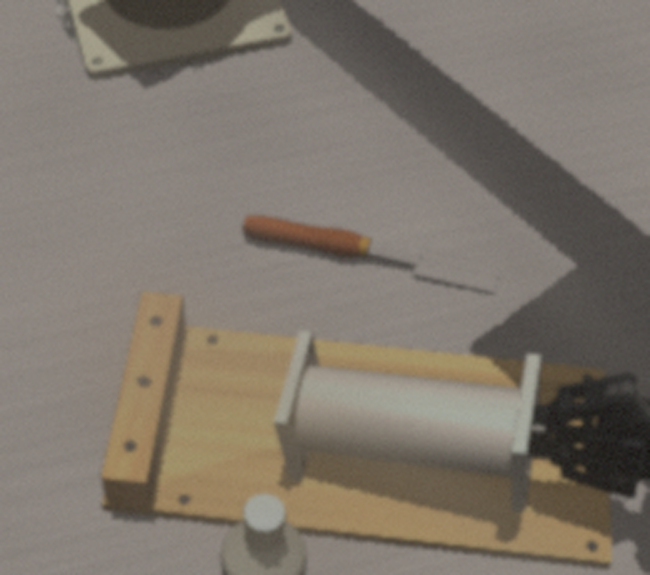

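The riser looks nearly level and the load has dropped to 1.4 N. I'll finish lowering in small steps until unloaded.

```bash
python3 - <<'E'
from run import *
import cv2
for th in (81.5,83,84.5,86):
    p,r=tipstate(np.radians(th),.026,np.radians(75));manip.servo_line(p,r.as_rotvec(),rate=.03);manip.hold(.1);log(th)
    f=F()
    if f[2]>-0.4: break
for n in("scene","top"):
    c=manip.camera(n);im=c["image"][150:290,240:440,::-1] if n=="scene" else c["image"][100:290,130:345,::-1]
    cv2.imwrite(f"pics/{n}5.png",cv2.resize(im,None,fx=3,fy=3,interpolation=cv2.INTER_CUBIC))
E
```

```text
81.5 14.68 F [ 1.2  1.3 -2.9] 3.4 tcp [0.6548 0.1349 0.0838]
83 15.07 F [ 0.2  1.4 -2.5] 2.9 tcp [0.6556 0.1364 0.0796]
84.5 15.47 F [-0.4  1.2 -2.6] 2.9 tcp [0.6563 0.1377 0.0756]
86 15.86 F [-0.   0.4 -2.8] 2.9 tcp [0.6571 0.139  0.0715]
```

View pics/scene5.png

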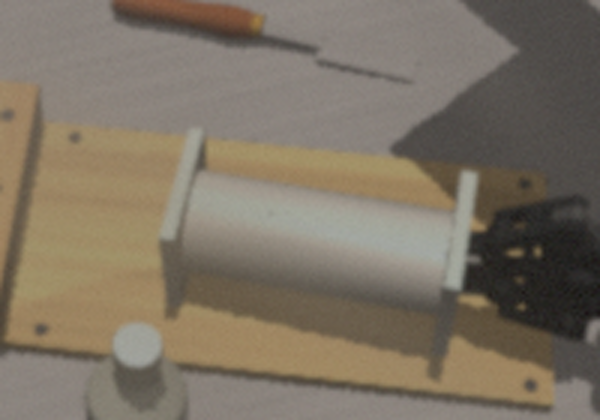

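View pics/top5.png

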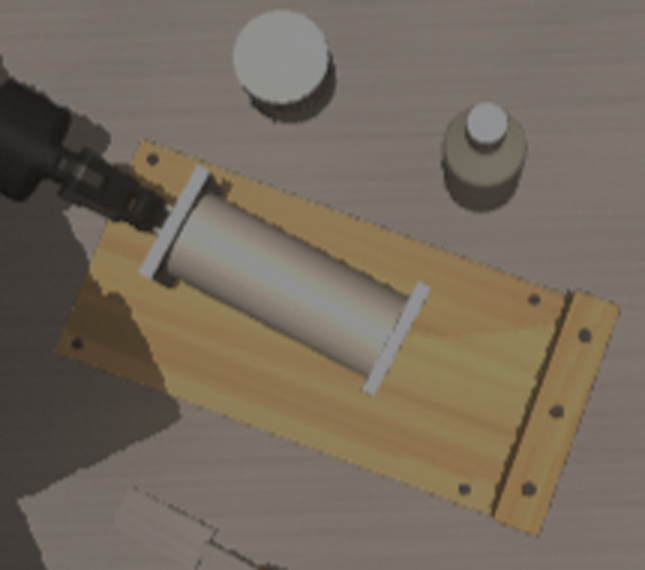

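The fingers still carry about half the weight (Fz -2.8 N), so the riser isn't down yet. Lowering further in small steps.

```bash
python3 - <<'E'
from run import *
import cv2
for th in (87,88,89,90,91,92):
    p,r=tipstate(np.radians(th),.026,np.radians(75));manip.servo_line(p,r.as_rotvec(),rate=.02);manip.hold(.1);log(th)
    if F()[2]>-0.8: 
        manip.hold(.1);log('chk')
        if F()[2]>-.8: break
c=manip.camera("scene");im=c["image"][150:290,240:440,::-1]
cv2.imwrite(f"pics/scene6.png",cv2.resize(im,None,fx=3,fy=3,interpolation=cv2.INTER_CUBIC))
E
```

```text
87 16.35 F [ 0.4  0.9 -3. ] 3.1 tcp [0.6576 0.1398 0.0689]
88 16.74 F [ 0.6  1.4 -2.9] 3.3 tcp [0.658  0.1406 0.0662]
89 17.13 F [ 0.4  1.2 -2.7] 3.0 tcp [0.6583 0.1413 0.0634]
90 17.52 F [ 0.   1.6 -2.7] 3.2 tcp [0.6587 0.142  0.0606]
91 17.92 F [ 0.9  0.4 -2.1] 2.3 tcp [0.6591 0.1426 0.0578]
92 18.31 F [-0.3 -0.7  0.5] 0.9 tcp [0.6595 0.1431 0.0554]
chk 18.41 F [ 0.   0.7 -0.2] 0.7 tcp [0.6595 0.1432 0.0554]
```

View pics/scene6.png

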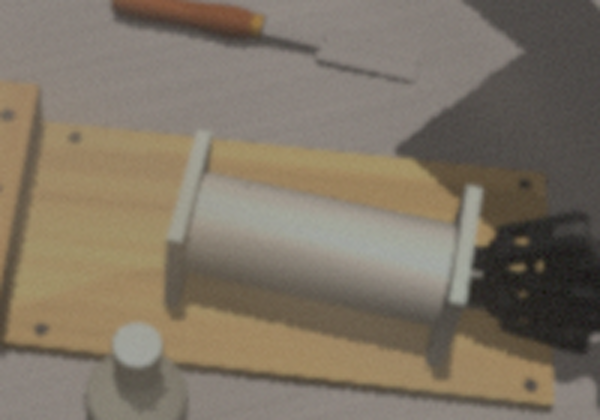

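The load is gone and the riser is flat. I'll close the fingers, withdraw along the tool axis, and measure.

```bash
python3 - <<'E'
from run import *
import cv2
manip.command_gripper(0.0,20);log('closed')
p=np.array(manip.get_position());r=R.from_rotvec(manip.get_ee_rot());d=r.as_matrix()[:,0]
manip.servo_line(p-.07*d,rate=.12);log('out')
manip.servo_line(p-.07*d+np.array([0.02,.06,.10]),rate=.2);log('up')
for n in("scene","top"):
    c=manip.camera(n)
    cv2.imwrite(f"pics/{n}7.png",c["image"][:,:,::-1])
    im=c["image"][130:290,220:440,::-1] if n=="scene" else c["image"][130:290,130:345,::-1]
    cv2.imwrite(f"pics/{n}7c.png",cv2.resize(im,None,fx=3.6,fy=3.6,interpolation=cv2.INTER_CUBIC))
E
```

```text
closed 18.84 F [0.8 0.  1. ] 1.3 tcp [0.6594 0.1432 0.0552]
out 19.57 F [ 0.  -0.6 -0. ] 0.6 tcp [0.6919 0.2019 0.0728]
up 20.32 F [ 0.7 -0.6 -1.7] 1.9 tcp [0.7119 0.2616 0.1722]
```

View pics/scene7c.png

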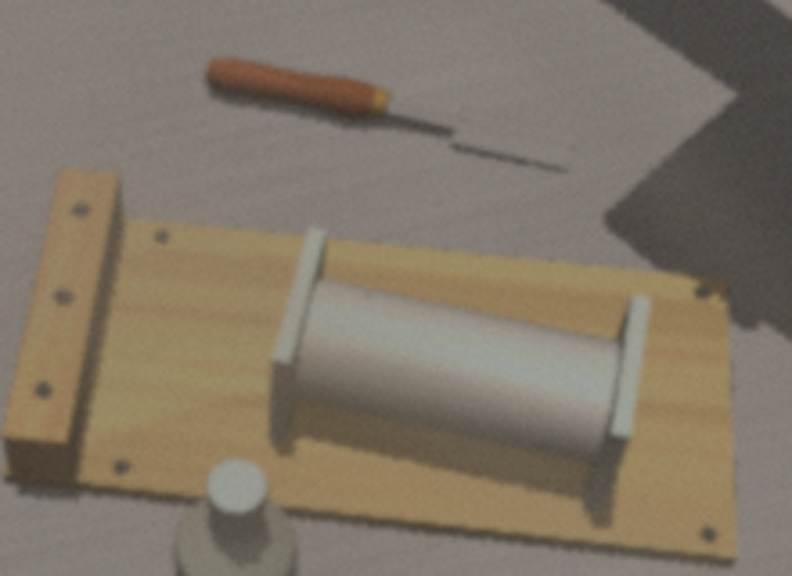

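View pics/top7c.png

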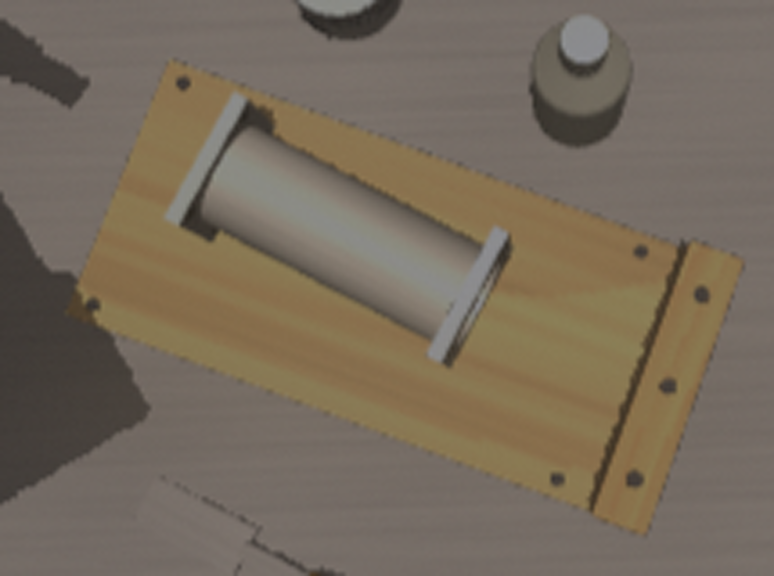

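```bash
python3 - <<'E'
from vis import *
from plan import *
e=bvec(BYAW);n=np.array([-e[1],e[0],0])
def bf(w): d=w-np.array([*B0,0]);return (d@e).round(4),(d@n).round(4)
t=lambda p:ray(TOP,uncrop(p,(130,130),3.6),.098)
s=lambda p:ray(SC,uncrop(p,(220,130),3.6),.098)
P=dict(m1=t((233,93)),m2=t((167,217)),f1=t((510,233)),f2=t((443,363)))
for k,v in P.items(): print(k,v.round(4),bf(v))
a=(P['m1']+P['m2']-P['f1']-P['f2']);print(np.linalg.norm(a)/2,np.degrees(np.arctan2(a[1],a[0])-BYAW))
Q=dict(m1=s((624,437)),m2=s((649,297)),f1=s((276,359)),f2=s((309,230)))
for k,v in Q.items(): print(k,v.round(4),bf(v))
a=(Q['m1']+Q['m2']-Q['f1']-Q['f2']);print(np.linalg.norm(a)/2,np.degrees(np.arctan2(a[1],a[0])-BYAW))
E
```

```text
m1 [0.6947 0.123  0.098 ] (np.float64(0.1262), np.float64(-0.0694))
m2 [0.6213 0.1621 0.098 ] (np.float64(0.135), np.float64(0.0133))
f1 [ 0.6065 -0.0396  0.098 ] (np.float64(-0.0576), np.float64(-0.0486))
f2 [0.5312 0.0013 0.098 ] (np.float64(-0.0479), np.float64(0.0365))
0.1846765198470876 -6.826832913426514
m1 [0.6968 0.1194 0.098 ] (np.float64(0.1237), np.float64(-0.0727))
m2 [0.6221 0.1636 0.098 ] (np.float64(0.1366), np.float64(0.0132))
f1 [ 0.6084 -0.037   0.098 ] (np.float64(-0.0545), np.float64(-0.0494))
f2 [0.5347 0.0024 0.098 ] (np.float64(-0.0456), np.float64(0.0337))
0.18152353149593098 -6.924715777647866
```

The riser lies at board yaw -6.9°, with its mouth at board (0.131, -0.028) and foot at x ≈ -0.052. Next is a two-fingertip push square to the cleat: jaws across, opening 60 mm, tool tilted 45°.

```bash
cat >> run.py <<'E'
def bpt(x,y,z): 
    e=bvec(BYAW);return np.array([*B0,0])+x*e+y*np.array([-e[1],e[0],0])+z*Z
def fb():
    e=bvec(BYAW);f=F();return np.array([f@e,f@np.array([-e[1],e[0],0]),f[2]])
RP=rot(np.radians(45),BYAW,'x',-1)
YF=-0.024;ZT=0.026
def push(x,rate=.06,z=ZT,y=YF): manip.servo_line(tcp_for_tip(bpt(x,y,z),RP),RP.as_rotvec(),rate=rate)
E
python3 - <<'E'
from run import *
import cv2
manip.command_gripper(0.060,20)
manip.move_to(tcp_for_tip(bpt(.21,YF,.13),RP),RP.as_rotvec());log('pre')
push(.185,rate=.12);log('down');print(fb())
x=.185
while x>.139:
    x-=.006;push(x,.05);print(round(x,4),fb().round(1))
    if np.linalg.norm(F())>12:print('ABORT');break
for n in("scene","wrist"):
    c=manip.camera(n)
    im=c["image"][130:290,220:440,::-1] if n=="scene" else c["image"][:,:,::-1]
    cv2.imwrite(f"pics/{n}8.png",cv2.resize(im,None,fx=3.6,fy=3.6,interpolation=cv2.INTER_CUBIC) if n=="scene" else im)
print(manip.get_time())
E
```

```text
pre 22.52 F [ 0.1  0.1 -0. ] 0.2 tcp [0.69   0.2322 0.1455]
down 23.57 F [-0.1 -0.6 -0.1] 0.7 tcp [0.6812 0.2093 0.0425]
[-0.63490069 -0.15896135 -0.05430738]
0.179 [-0.6  0.3  0. ]
0.173 [ 0.1 -0.4  0.3]
0.167 [ 0.1 -0.6 -0.1]
0.161 [-0.2  0.2 -0.3]
0.155 [-0.1  0.3 -0.1]
0.149 [-0.6 -0.   0.5]
0.143 [-0.2  0.5 -0.3]
0.137 [ 0.9 -0.5  0.6]
25.8
```

View pics/scene8.png

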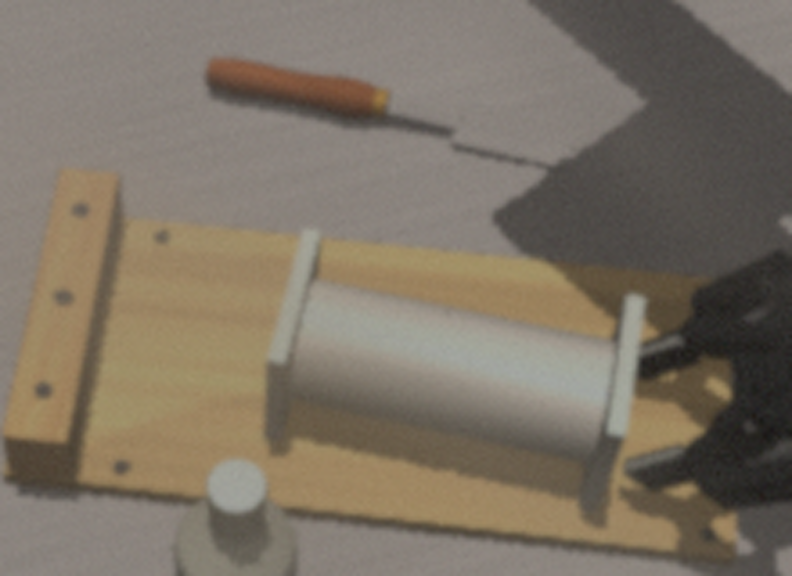

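View pics/wrist8.png

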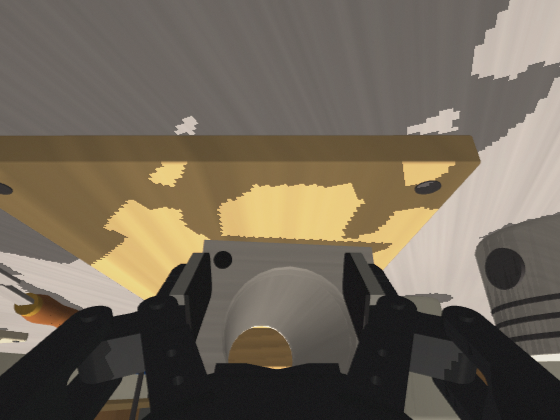

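The +y fingertip has touched and is pushing; the other is just short of the face. Both fingers land on the flange beside the bore. Continuing the push.

```bash
python3 - <<'E'
from run import *
import cv2
x=.137
while x>.0651:
    x-=.012;push(x,.05);print(round(x,4),fb().round(1))
    if np.linalg.norm(F())>12:print('ABORT');break
for n in("scene","top"):
    c=manip.camera(n)
    im=c["image"][130:290,220:440,::-1] if n=="scene" else c["image"][130:290,130:345,::-1]
    cv2.imwrite(f"pics/{n}9.png",cv2.resize(im,None,fx=3.6,fy=3.6,interpolation=cv2.INTER_CUBIC))
print(manip.get_time())
E
```

```text
0.125 [ 0.5 -0.3  0. ]
0.113 [-1.2  0.5 -0.4]
0.101 [-0.6  0.5 -0.8]
0.089 [ 0.8 -0.4 -0. ]
0.077 [ 0.4 -0.2 -0.2]
0.065 [-0.4  0.3  0.8]
28.25
```

View pics/scene9.png

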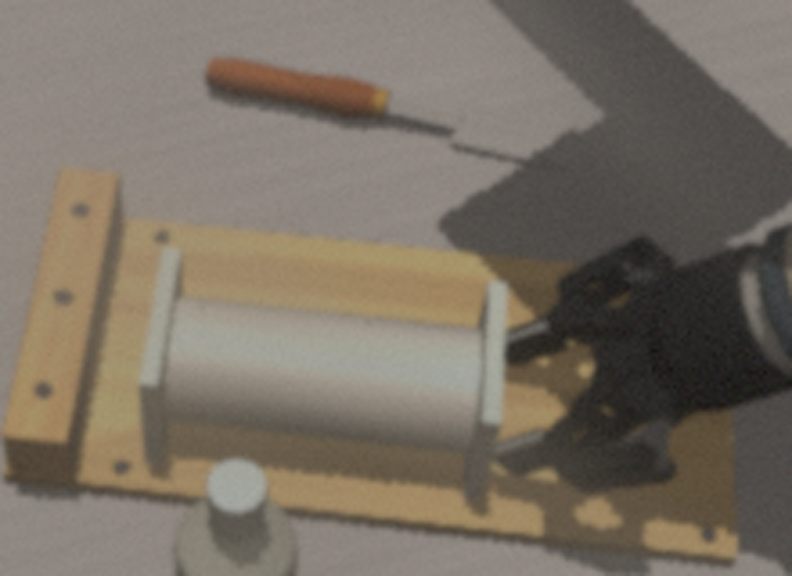

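View pics/top9.png

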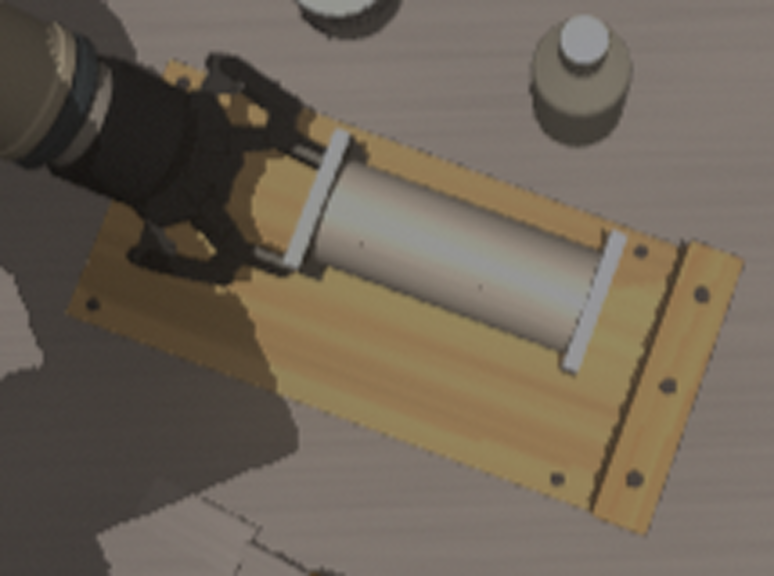

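Now square to the cleat, roughly 35 mm to go. I'll push in fine steps near the end until the force rises.

```bash
python3 - <<'E'
from run import *
import cv2
x=.065
while x>.0371: x-=.007;push(x,.05);print(round(x,4),fb().round(1))
while x>.016:
    x-=.0008;push(x,.02);f=fb()
    if f[0]>4: manip.hold(.05);f=fb()
    print(round(x,4),f.round(1),end=' ')
    if f[0]>8: print('CONTACT');break
for n in("scene","top"):
    c=manip.camera(n)
    im=c["image"][130:290,220:440,::-1] if n=="scene" else c["image"][130:290,130:345,::-1]
    cv2.imwrite(f"pics/{n}10.png",cv2.resize(im,None,fx=3.6,fy=3.6,interpolation=cv2.INTER_CUBIC))
print(manip.get_time())
E
```

```text
0.058 [ 1.2 -0.4  0.2]
0.051 [-0.4 -1.1  0.1]
0.044 [ 0.5 -0.1  0.2]
0.037 [ 0.5 -1.8  0.1]
0.0362 [2.3 0.6 0.7] 0.0354 [ 4.7  0.1 -0.3] 0.0346 [ 3.6  0.2 -0.6] 0.0338 [ 3.8 -0.4  0.6] 0.033 [ 3.8 -0.5  0.3] 0.0322 [2.9 0.1 0.3] 0.0314 [ 2.9  0.4 -0.2] 0.0306 [ 3.3 -0.1  1.2] 0.0298 [4.  0.7 0.1] 0.029 [ 3.4 -0.2  0. ] 0.0282 [3.3 0.2 1. ] 0.0274 [3.6 0.2 0.1] 0.0266 [5.5 0.5 0.7] 0.0258 [8.3 0.7 0.8] CONTACT
33.1667
```

View pics/scene10.png

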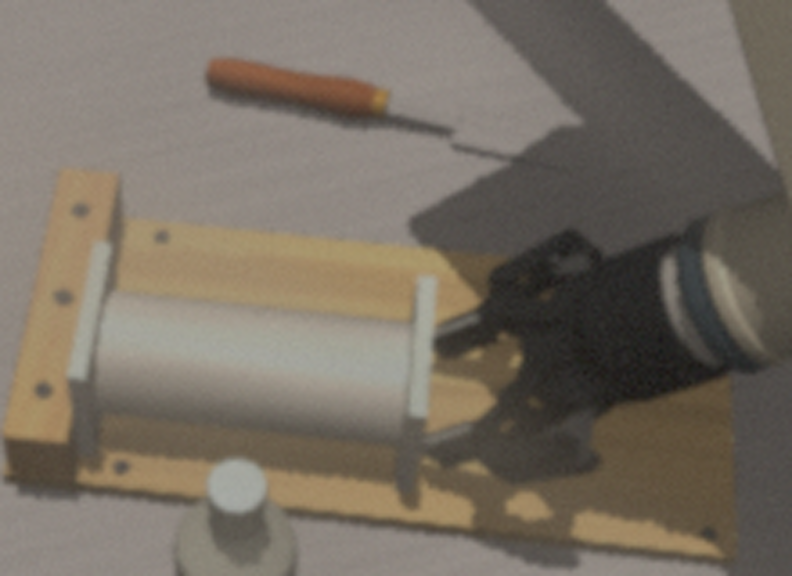

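View pics/top10.png

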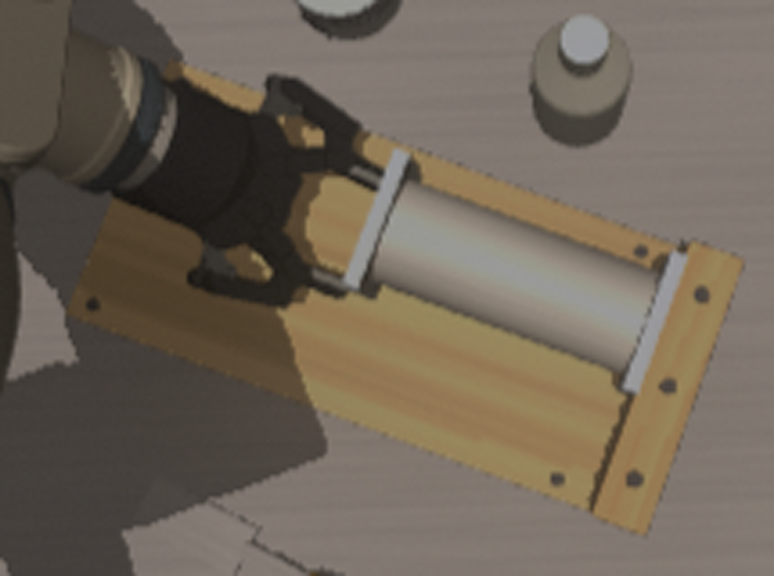

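Foot flange appears seated against the cleat, with the force rising to 8 N. Measuring.

```bash
python3 - <<'E'
from vis import *
from plan import *
e=bvec(BYAW);n=np.array([-e[1],e[0],0])
def bf(w): d=w-np.array([*B0,0]);return np.array([d@e,d@n])
t=lambda p:ray(TOP,uncrop(p,(130,130),3.6),.098)
s=lambda p:ray(SC,uncrop(p,(220,130),3.6),.098)
for nm,g,m1,m2,f1,f2 in (("top",t,(400,149),(346,287),(690,253),(637,392)),("scene",s,(427,417),(437,277),(69,376),(102,241))):
    m1,m2,f1,f2=[bf(g(p)) for p in(m1,m2,f1,f2)]
    print(nm,m1,m2,f1,f2,'mouth',(m1+m2)/2,'foot',(f1+f2)/2)
    a=m1+m2-f1-f2;print('yaw',np.degrees(np.arctan2(a[1],a[0])),'edges',[np.degrees(np.arctan2(*(q[1]-q[0])))*-1 for q in((m1,m2),(f1,f2))])
E
```

```text
top [ 0.02109949 -0.07266621] [0.02117166 0.01491046] [-0.16070876 -0.0745919 ] [-0.15956514  0.01265841] mouth [ 0.02113558 -0.02887787] foot [-0.16013695 -0.03096674]
yaw 0.66021102591419 edges [np.float64(-0.047218251128186596), np.float64(-0.7509528333987273)]
scene [ 0.02499389 -0.07373426] [0.02499413 0.01183272] [-0.15893604 -0.07292766] [-0.15579581  0.0124714 ] mouth [ 0.02499401 -0.03095077] foot [-0.15736593 -0.03022813]
yaw -0.2270453864836988 edges [np.float64(-0.00016100485467068784), np.float64(-2.105887469216768)]
```

Foot is at x ≈ -0.159 (the face is at -0.160), yaw within 1° and y ≈ -0.03, all inside the limits. One last light nudge to seat it, then back off clear and check.

```bash
python3 - <<'E'
from run import *
import cv2
x=.0258
for k in range(2):
    x-=.0008;push(x,.02);manip.hold(.05);f=fb();print(x,f.round(1))
    if f[0]>11:break
push(x+.01,.04);print(fb().round(1));push(x+.07,.1)
push(.14,.2,z=.25);log('up')
manip.hold(.3)
for n in("scene","top"):
    c=manip.camera(n)
    im=c["image"][130:290,220:440,::-1] if n=="scene" else c["image"][110:290,130:345,::-1]
    cv2.imwrite(f"pics/{n}11.png",cv2.resize(im,None,fx=3.5,fy=3.5,interpolation=cv2.INTER_CUBIC))
log('end')
E
```

```text
0.025 [10.8  1.8  1. ]
0.024200000000000003 [13.6  2.1  1.1]
[ 0.   0.2 -0.7]
up 36.21 F [-0.3  0.  -0.5] 0.6 tcp [0.663  0.1668 0.2641]
end 36.61 F [ 0.6  0.2 -0.6] 0.9 tcp [0.6636 0.1671 0.2652]
```

View pics/scene11.png

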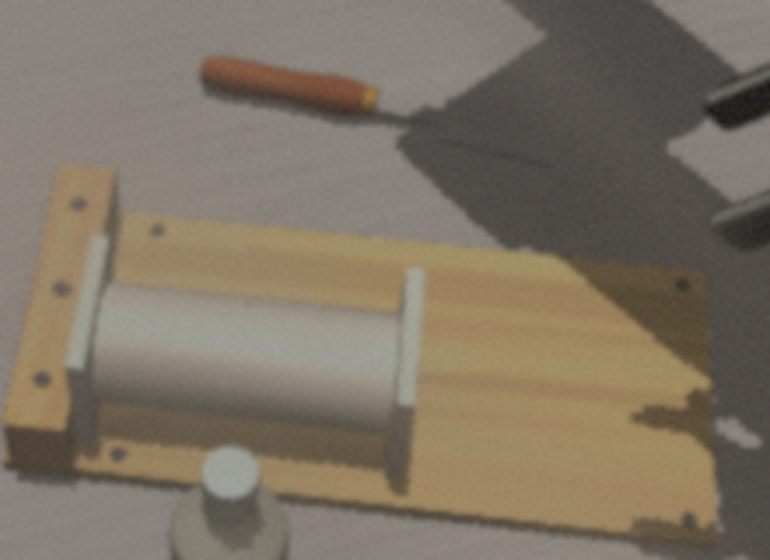

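View pics/top11.png

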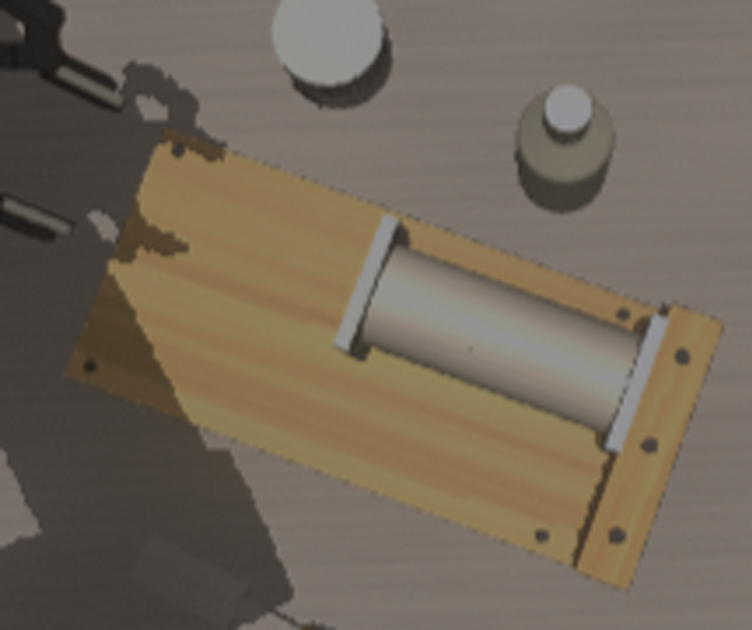

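The riser lies flat and square against the cleat, the bystanders look untouched and the arm is clear. Handing in.

```bash
python3 -c "
from rig import manip
print(manip.get_contact_force(),manip.get_time());manip.sign_off()"
```

```text
[ 0.59708629  0.24642891 -0.61328335] 36.6083
the job is handed in; nothing more can be done
```

The riser is lying flat on the board with its foot flange against the cleat. I handed the job in at 36.6 s of the 67 s allowed; sign-off gives no verdict, so I can't say how it was scored.

**How it was done:** I put the slightly opened fingertips into the mouth and turned the tool with the riser about its foot edge. The riser was let down until the fingers carried no load, with readings of at most 5 N. After withdrawing, I pushed the mouth flange with both open fingertips until the foot met the cleat. The last nudge read about 14 N, and then the arm backed off.

**Last checks:** Position and angle were measured just before the last 1.6 mm nudge; the final pictures were only looked at.

| Check | Top camera | Scene camera | Allowed |
|---|---|---|---|
| Foot face x (cleat face at -0.160) | -0.160 m | -0.157 m | below -0.153 m |
| Mouth x | 0.021 m | 0.025 m | 0 to 0.032 m |
| Angle to the board's x axis | 0.7° | -0.2° | about 4.5° |
| Sideways offset of the foot | -0.031 m | -0.030 m | ±0.05 m |

- **Disagreement:** the two cameras differ by 3–4 mm along the board. In the scene camera the foot flange's own edge looked about 2° off square, while the riser's axis did not.
- **Final pictures:** the riser looks flat and seated, and the bottle, piston and scraper look unmoved. I did not re-measure the bystanders.
- **Arm:** it finished clear, with the force reading under 1 N.

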